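# Reset the red peak pointer

## Robot

A 6-joint arm with a two-finger parallel gripper is mounted at the origin on a cart in front of the work surface, level with it; the furniture and walls round the work are solid. World frame = base frame: x ahead of the robot, y to its left, z up, the work surface at z = 0. Lengths are in m, angles in rad, forces in N, time in s.
With the tool pointing down it reaches from about 0.425 to 0.95 m from the base axis. Payload 3.5 kg.
Tool frame: the origin (TCP) lies on the centre line of the jaws, within the pads' length; the fingertips stand 17 mm ahead of it and the grasp point (between the pads) lies 2 mm behind it; z points along the fingers, y is the line along which they close (so a half turn about z gives the same grasp; the last joint's range is limited). The gripper opens to 85 mm and grips with 20 to 120 N. Pads are 22 mm wide; open, the fingers measure 114 mm over their backs; the gripper's body (76 mm by 85 mm) begins 54 mm behind the grasp point. The pads swing forward as they close: fully open they stand 13 mm farther back than shut.
Start: joints at [0.967, 0.286, 1.577, -0, 1.279, -0.15], TCP at [0.296, 0.607, 0.248] pointing down, gripper open.
Joint ranges: [-2.77, 2.77], [-0.9, 2.22], [0.21, 2.48], [-1.53, 4.67], [0.24, 2.81], [-2.84, 2.84]. Speed limits (rad/s): [2.79, 2.79, 3.14, 3.14, 3.14, 3.14].

## Interface

Orientations are given as a unit quaternion [x, y, z, w].
In Python, from plant import ctrl gives the robot as it stands. The module is installed in compiled form; this text tells all that it offers.
- The arm moves only by the tool drive_tool, never from a script. Its argument "moves" is a list of rows, each a list of 3 entries, a list of its own where there are three numbers: the turn, a rotation vector about the tool's x, y, z in rad, then the shift along the tool's x, y, z in m, then the finger opening in m, from 0 to 0.0854. A call has 1 to 5 rows; each row shifts and turns the commanded pose from where the row before left it, along the tool's axes as they then stand; what a row does not reach is not made up. A row lasts 1/8 s, in which the tool goes at most 62.5 mm and 10.7 degrees, less where a joint would pass 70% of its speed; a pose out of reach is approached as far as the arm can. A call with a gripper value outside its range is refused whole. The fingers move at their own pace and stop on an object; "grip_force" is the grip in N (left out, the last holds). Time passes only in rows, so rows that do not move let the fingers close. It gives the time, the measured TCP pose, the force, the opening and the grip force at its end, in the units of the state.
- ctrl.get_state(): the state, without advancing time (a new reading comes with each control period).
- ctrl.read_camera(name): name is "scene" or "top"; returns a dict with "image" (480x640x3 uint8, red, green, blue), "fx", "fy", "cx", "cy" (pixels), "R" (3x3) and "t" (3): a world point X has camera coordinates R X + t. Camera axes: x right, y down, z forward; pixel columns grow to the right and rows downward; lengths in m; the calibration is good to about 2 mm. A picture is of the moment at which its call begins. There is no depth.
- ctrl.sign_off(): hands the job in; it is judged then, once.
The state is a dict: "time": time; "qpos": joint angles; "dq": joint speeds; "joint_efforts": joint torques, N m; "eef_pos": TCP position; "tcp_rot": TCP orientation; "contact_force": force on the tool from outside, world axes, zero at the start; "wrist_torque": the same for the moment, N m; "opening": opening from 0.0 (shut) to 1.0 (fully open); "finger_force": force on a finger pad.
Only numpy, scipy, OpenCV 4.12 (cv2) and the standard library are available. Lean on these libraries where they do the work, as an engineer would, in place of code of your own. Each camera call takes 0.05 s, during which the arm holds its last target. There are 200 camera calls.

## Task

The vessel pressure test is over: turn the red reset knob on its gauge fully back, anticlockwise seen from above, until the red peak pointer is home at its zero stop, and let go. Leave the blue gauge's peak reading as it stands; it has not been logged yet.

Things in the scene. Friction and masses are not known exactly. Their poses are not given: they have to be found in the camera images.
- red_gauge: Low grey square gauge block, 100x100x26 mm, fixed to the table and lying face up; on it a steel-rimmed white dial 92 mm across, its face 32 mm above the table. The red knob and pointer stand at its centre. Origin: centre of the underside; x to the back (brass hose nipple), y left, z up. The zero mark and zero stop lie at the front left, midway between -x and +y, where a thin black needle rests.
- red_knob (a joint): Turn of the red reset knob and the red peak pointer fixed to it, in rad: 0 at the zero stop (a steel pin 6 mm high on the dial), growing clockwise seen from above; 0.6 to 1.1 at the start. To reset, turn anticlockwise from above, down to 0. Light friction (0.03 N m), no spring; it stays where it is left.
- red_grip (a point): Point on the red knob's vertical axis at the height to grip, 61 mm above the table. The knob is an upright bar 36 mm long (along x here), 14 mm thick (along y), top at 73 mm, on a round foot 30 mm wide and 7 mm high. x points along the red pointer to its tip, 39 mm out, and turns with the knob; z is up. A white line on the bar's top marks the pointer's side.
- blue_tip (a point): Tip of the blue peak pointer, 39 mm from the axis of the blue knob and 35 mm above the table; x points outwards along the pointer, z up. The blue gauge has the size and form of the red one; the two stand side by side in either order. Its knob also turns freely and is not to be moved.

How it is judged:
By the outcome, as a careful person would: the job done as asked, in the order asked, and still so for the second after the job is handed in, with the robot touching nothing.
It also fails if it takes over 32 s, if anything falls off the work surface, if the arm or the gripper's body presses on something with over 40 N, if the wrist force passes 120 N, or if a joint passes its speed limit or range.

## Working session

There is one attempt and no reset: what is moved stays moved. The work goes in short steps, Python scripts to look and compute and a tool call to move; the robot and the scene stay as the last step left them, time stands still between calls to the robot, and variables do not carry over. Pictures are saved under pics/ and viewed, at most 10 in all, crops included, and the job is handed in when it is done.

Besides the shell and the picture viewer there is one more tool, called after "Call:" as name(argument=value, ...) on one line, values as JSON. drive_tool: Moves the arm, as the interface text tells. Its arguments: {"type":"object","properties":{"moves":{"type":"array","items":{"type":"array"}},"grip_force":{"type":"number"}},"required":["moves"]}

```bash
mkdir -p pics
python3 - <<'E'
from plant import ctrl
import cv2,numpy as np
s=ctrl.get_state()
print({k:np.round(v,3) for k,v in s.items()})
ims=[]
for n in("top","scene"):
    c=ctrl.read_camera(n);np.savez(n+"0.npz",**c);cv2.imwrite(f"pics/{n}0.png",c["image"][:,:,::-1])
    print(n,c["fx"],c["cx"],c["cy"],np.round(-c["R"].T@c["t"],3),np.round(c["R"],2).tolist())
E
```

```text
{'time': np.float64(0.0), 'qpos': array([ 0.967,  0.287,  1.578, -0.   ,  1.279, -0.15 ]), 'dq': array([-0.001,  0.001, -0.001, -0.001,  0.001,  0.001]), 'joint_efforts': array([-0.0000e+00, -4.0597e+01, -2.9263e+01, -0.0000e+00,  6.0000e-03,
       -0.0000e+00]), 'eef_pos': array([0.296, 0.606, 0.247]), 'tcp_rot': array([ 0.225,  0.974, -0.001, -0.   ]), 'contact_force': array([ 0.06 , -0.755, -0.492]), 'wrist_torque': array([-0.03 ,  0.033, -0.018]), 'finger_force': np.float64(0.0), 'opening': np.float64(1.002)}
top 527.1945942964094 323.2017133828808 236.83028907599817 [0.274 0.06  0.908] [[0.01, -1.0, -0.01], [-0.97, -0.01, -0.24], [0.24, 0.01, -0.97]]
scene 574.6825226025037 315.26235093749534 226.46855656543696 [ 0.177 -0.47   0.652] [[0.88, -0.47, 0.02], [-0.31, -0.63, -0.71], [0.35, 0.62, -0.7]]
```

View pics/top0.png

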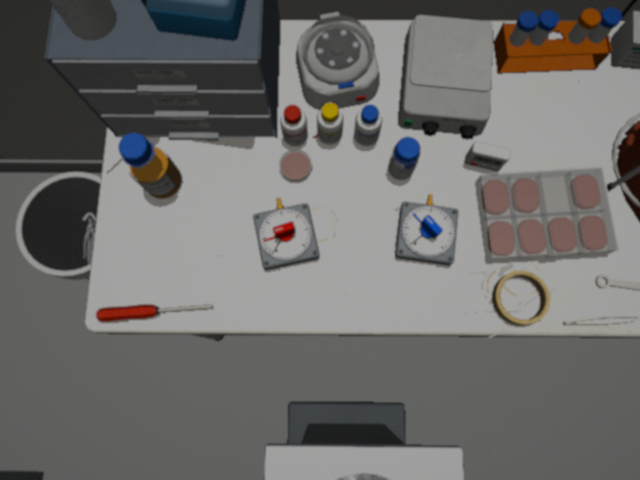

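View pics/scene0.png

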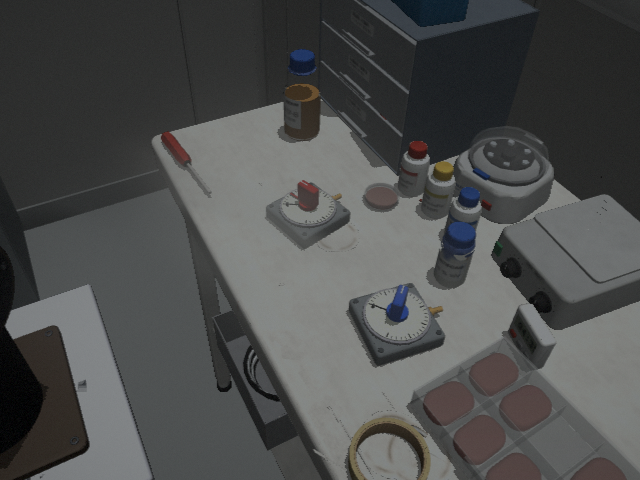

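The top view shows the red gauge centred near (286,235) with its knob at (284,231), and the blue gauge near (428,232). In the scene view the red knob is near (308,195). Next I'll zoom in on the red gauge and measure it.

```bash
cat > h.py <<'E'
import numpy as np,cv2
def ray(c,p,z):
    C=-c["R"].T@c["t"]; d=c["R"].T@np.array([(p[0]-c["cx"])/c["fx"],(p[1]-c["cy"])/c["fy"],1]); return C+d*(z-C[2])/d[2]
def proj(c,X):
    q=c["R"]@np.asarray(X)+c["t"]; return np.array([c["fx"]*q[0]/q[2]+c["cx"],c["fy"]*q[1]/q[2]+c["cy"]])
def red(im,box):
    x0,y0,x1,y1=box; m=np.zeros(im.shape[:2],np.uint8); a=im.astype(int)
    m[y0:y1,x0:x1]=((a[...,0]>1.6*a[...,1]+15)&(a[...,0]>1.6*a[...,2]+15))[y0:y1,x0:x1]; return m
E
python3 - <<'E'
from h import *
t=dict(np.load("top0.npz"));s=dict(np.load("scene0.npz"))
def big(im,b):return cv2.resize(im[b[1]:b[3],b[0]:b[2],::-1],(400,400),interpolation=cv2.INTER_CUBIC)
cv2.imwrite("pics/crop0.png",np.hstack([big(t["image"],(245,190,325,270)),big(s["image"],(260,165,360,265))]))
for c,box in((t,(245,190,325,270)),(s,(260,165,360,265))):
    a=c["image"].astype(int);x0,y0,x1,y1=box
    # bright low-saturation dial
    m=np.zeros(a.shape[:2],np.uint8);hsv=cv2.cvtColor(c["image"],cv2.COLOR_RGB2HSV)
    r=red(c["image"],box);ys,xs=np.nonzero(r);print("red n",len(xs),xs.mean(),ys.mean(),xs.min(),xs.max(),ys.min(),ys.max())
    g=hsv[y0:y1,x0:x1,2];print(np.percentile(g,[5,25,50,75,95]))
E
```

```text
red n 283 283.9363957597173 231.64310954063603 265 293 222 240
[ 83. 130. 162. 164. 165.]
red n 60 308.51666666666665 186.1 299 316 181 190
[ 71. 107. 132. 134. 136.]
```

View pics/crop0.png

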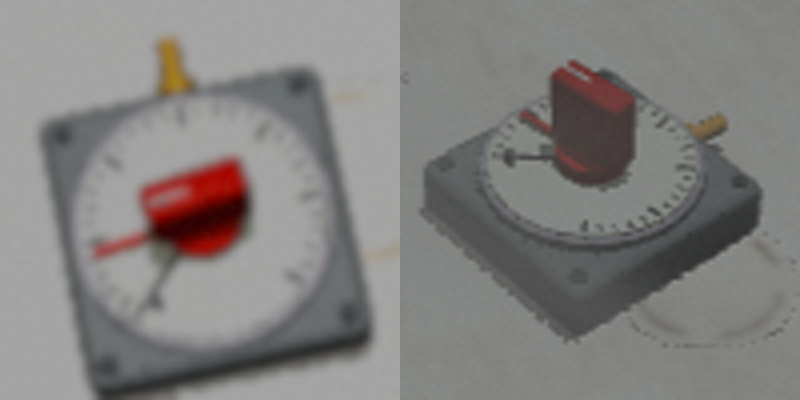

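The crop shows the dial centred at about (204,223), with the pointer to the left (tip at (95,255)) and the zero needle at the lower left (150,300). Next I'll fit the dial ellipse and work out the axis and angles.

```bash
cat >> h.py <<'E'
def dial(c,box,th,seed):
    x0,y0,x1,y1=box; v=c["image"].max(2).astype(np.float32)[y0:y1,x0:x1]
    v=cv2.resize(v,None,fx=4,fy=4,interpolation=cv2.INTER_CUBIC)
    n,l=cv2.connectedComponents((v>th).astype(np.uint8)); k=l[int((seed[1]-y0)*4),int((seed[0]-x0)*4)]
    cs,_=cv2.findContours((l==k).astype(np.uint8),cv2.RETR_EXTERNAL,cv2.CHAIN_APPROX_NONE)
    h=cv2.convexHull(max(cs,key=cv2.contourArea)); e=cv2.fitEllipse(h)
    full=lambda p:((np.asarray(p,float)+.5)/4-.5+[x0,y0])
    pts=np.array([ray(c,full(p),.032)[:2] for p in h[:,0]]); return full(e[0]),np.array(e[1])/4,pts
E
python3 - <<'E'
from h import *
t=dict(np.load("top0.npz"));s=dict(np.load("scene0.npz"))
for c,b,th,sd in((t,(245,190,325,270),140,(300,240)),(s,(260,165,360,265),112,(325,213)),(t,(385,190,475,275),140,(445,240))):
    e,ax,pts=dial(c,b,th,sd); (x,y),r=cv2.minEnclosingCircle(pts.astype(np.float32))
    print("dial px",e,ax,"world",ray(c,e,.032),"circ",x,y,r)
# angles in top
P=lambda x,y,z:ray(t,(245+(x+.5)/5-.5,190+(y+.5)/5-.5),z)
C=(P(204,223,.032))
tip=P(95,255,.035);need=P(150,303,.034);nip=P(168,42,.02)
print("C,tip,needle,nipple",C,tip,need,nip)
# bar top red region: bright white-line side edges at z=.073
b=[P(142,188,.073),P(240,158,.073),P(247,185,.073),P(150,218,.073)]
print(np.round(b,4),np.mean(b,0));
E
```

```text
dial px [284.9581337  233.77053452] [49.0607605  50.96655273] world [0.49596381 0.13242024 0.032     ] circ 0.49681785702705383 0.1325078159570694 0.04428791254758835Traceback (most recent call last):
  File "<stdin>", line 4, in <module>
  File "h.py", line 14, in dial
    h=cv2.convexHull(max(cs,key=cv2.contourArea)); e=cv2.fitEllipse(h)
                                                     ~~~~~~~~~~~~~~^^^
cv2.error: OpenCV(4.12.0) /io/opencv/modules/imgproc/src/shapedescr.cpp:361: error: (-201:Incorrect size of input array) There should be at least 5 points to fit the ellipse in function 'fitEllipseNoDirect'
```

Run:
```python
from h import *
t=dict(np.load("top0.npz"));s=dict(np.load("scene0.npz"))
for c,b,th,sd in((t,(245,190,325,270),140,(300,240)),(s,(260,165,360,265),112,(326,217)),(t,(385,190,475,275),140,(445,240))):
  try:
    e,ax,pts=dial(c,b,th,sd); (x,y),r=cv2.minEnclosingCircle(pts.astype(np.float32))
    print("dial px",e,ax,"world",ray(c,e,.032),"circ",x,y,r)
  except Exception as ex: print("fail")
P=lambda x,y,z:ray(t,(245+(x+.5)/5-.5,190+(y+.5)/5-.5),z)
C=np.array([.4964,.1325,.032])
ang=lambda p:np.degrees(np.arctan2(p[1]-C[1],p[0]-C[0]))
tip=P(95,255,.035);need=P(150,303,.034);nip=P(168,42,.02)
print("tip,needle,nipple",tip,need,nip,ang(tip),ang(need),ang(nip))
b=[P(142,188,.073),P(240,158,.073),P(247,185,.073),P(150,218,.073)]
print(np.round(b,4),np.mean(b,0)); d=b[0]-b[1]+b[3]-b[2];print("bar deg",np.degrees(np.arctan2(d[1],d[0])))
# block corners in top (z=.026)
k=np.array([P(40,122,.026),P(320,70,.026),P(372,335,.026),P(95,388,.026)]);print(k.round(4),k.mean(0))
for i in range(4):
  d=k[(i+1)%4]-k[i];print(np.degrees(np.arctan2(d[1],d[0])),np.linalg.norm(d))
S=lambda x,y,z:ray(s,(260+(x+.5)/4-.5,165+(y+.5)/4-.5),z)
b=np.array([S(152,72,.073),S(175,62,.073),S(236,96,.073),S(215,110,.073)]);print(b.round(4),b.mean(0))
```

```text
dial px [284.9581337  233.77053452] [49.0607605  50.96655273] world [0.49596381 0.13242024 0.032     ] circ 0.49681785702705383 0.1325078159570694 0.04428791254758835
fail
dial px [428.0424614  230.46130753] [48.08203888 51.47855377] world [ 0.50353903 -0.11305034  0.032     ] circ 0.5036898851394653 -0.11304570734500885 0.04405035823583603
tip,needle,nipple [0.48293677 0.16829124 0.035     ] [0.46653744 0.14911632 0.034     ] [0.56421286 0.14706204 0.02      ] 110.61428462294383 150.90728321850335 12.11956564306407
[[0.4966 0.149  0.073 ]
 [0.507  0.117  0.073 ]
 [0.4978 0.1145 0.073 ]
 [0.4864 0.146  0.073 ]] [0.49694365 0.1316214  0.073     ]
bar deg 108.98931834779584
[[0.5327 0.1903 0.026 ]
 [0.5523 0.0929 0.026 ]
 [0.4577 0.0737 0.026 ]
 [0.4386 0.1677 0.026 ]] [0.49529757 0.13115701 0.026     ]
-78.60369511106822 0.09938180503963799
-168.53329536692894 0.09658328258733549
101.4723338620307 0.09598084741500769
13.480625402401149 0.09677459959697778
[[0.4841 0.1457 0.073 ]
 [0.4948 0.1471 0.073 ]
 [0.5066 0.1184 0.073 ]
 [0.4956 0.1147 0.073 ]] [0.4952726 0.1314568 0.073    ]
```

Axis is about (0.496, 0.132). The bar points at about 109.5° and zero is at about 147–151°, so the turn is about 0.65–0.7 rad anticlockwise. Now I'll approach above the knob.

Call:
drive_tool(moves=[[[0, 0, 0], [-0.0388, -0.0338, 0], 0.05], [[0, 0, 0], [-0.0388, -0.0338, 0], 0.05], [[0, 0, 0], [-0.0388, -0.0338, 0], 0.05], [[0, 0, 0], [-0.0388, -0.0338, 0], 0.05], [[0, 0, 0], [-0.0388, -0.0338, 0], 0.05]], grip_force=20)

```text
time: 0.72
eef_pos: [0.3963, 0.368, 0.2478]
tcp_rot: [0.225, 0.974, -0.0, -0.0]
contact_force: [0.4, 0.3, 0.7]
opening: 0.585
finger_force: 0.0
```

Call:
drive_tool(moves=[[[0, 0, 0], [-0.0388, -0.0338, 0], 0.05], [[0, 0, 0], [-0.0388, -0.0338, 0], 0.05], [[0, 0, 0], [-0.0388, -0.0338, 0], 0.05], [[0, 0, 0], [-0.0388, -0.0338, 0], 0.05], [[0, 0, 0], [-0.0388, -0.0338, 0], 0.05]])

```text
time: 1.35
eef_pos: [0.4965, 0.1312, 0.2479]
tcp_rot: [0.225, 0.974, -0.0, -0.0]
contact_force: [0.7, 0.2, 1.1]
opening: 0.583
finger_force: 0.0
```

Call:
drive_tool(moves=[[[0, 0, 0.155], [0, 0, 0.02], 0.05], [[0, 0, 0.155], [0, 0, 0.02], 0.05], [[0, 0, 0.155], [0, 0, 0.02], 0.05], [[0, 0, 0.155], [0, 0, 0.02], 0.05], [[0, 0, 0.155], [0, 0, 0], 0.05]])

```text
time: 1.98
eef_pos: [0.4946, 0.1326, 0.1656]
tcp_rot: [0.579, 0.816, -0.002, -0.002]
contact_force: [-0.5, -0.2, 0.3]
opening: 0.587
finger_force: 0.0
```

Call:
drive_tool(moves=[[[0, 0, 0], [0, 0, 0.03], 0.05], [[0, 0, 0], [0, 0, 0.03], 0.05], [[0, 0, 0], [0, 0, 0.02], 0.05], [[0, 0, 0], [0, 0, 0], 0.05]])

```text
time: 2.48
eef_pos: [0.4945, 0.1327, 0.0862]
tcp_rot: [0.576, 0.817, -0.002, -0.002]
contact_force: [0.5, -0.2, 0.1]
opening: 0.584
finger_force: 0.0
```

Run:
```python
from h import *
from plant import ctrl
s=ctrl.get_state();print(s["eef_pos"],s["tcp_rot"].round(4),s["contact_force"])
im=[]
for n,b in(("top",(235,180,335,280)),("scene",(250,120,370,240))):
    c=ctrl.read_camera(n);im.append(cv2.resize(c["image"][b[1]:b[3],b[0]:b[2],::-1],(400,400),interpolation=cv2.INTER_CUBIC))
cv2.imwrite("pics/c1.png",np.hstack(im))
```

```text
[0.49454344 0.13265665 0.08615441] [ 0.5765  0.8171 -0.0017 -0.002 ] [ 0.52381222 -0.24952908  0.14864322]
```

View pics/c1.png

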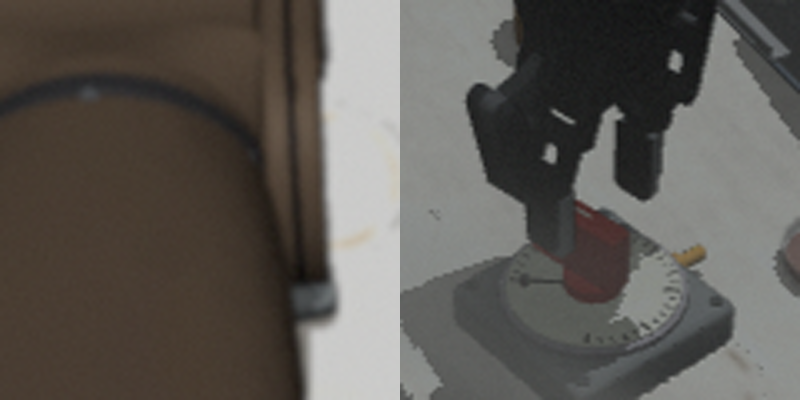

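The fingers straddle the red bar in the scene view (bar at crop (600,250)). Next I'll go down and close gently.

Call:
drive_tool(moves=[[[0, 0, 0], [0, 0.0015, 0.013], 0.05], [[0, 0, 0], [0, 0, 0.013], 0.04], [[0, 0, 0], [0, 0, 0], 0.03], [[0, 0, 0], [0, 0, 0], 0.02], [[0, 0, 0], [0, 0, 0], 0.018]])

```text
time: 3.2
eef_pos: [0.4977, 0.1332, 0.0624]
tcp_rot: [0.576, 0.817, -0.0, -0.0]
contact_force: [-2.3, -0.5, -1.7]
opening: 0.209
finger_force: 0.4
```

Call:
drive_tool(moves=[[[0, 0, 0], [0, 0, 0], 0.008], [[0, 0, 0], [0, 0, 0], 0.008], [[0, 0, 0], [0, 0, 0], 0.008], [[0, 0, 0], [0, 0, 0], 0.008]], grip_force=20)

```text
time: 3.7
eef_pos: [0.4961, 0.1328, 0.0625]
tcp_rot: [0.576, 0.817, -0.002, -0.002]
contact_force: [-6.1, -2.9, 5.6]
opening: 0.163
finger_force: 22.4
```

Call:
drive_tool(moves=[[[0, 0, -0.1], [0, 0, -0.001], 0.008], [[0, 0, -0.12], [0, 0, 0], 0.008], [[0, 0, -0.12], [0, 0, 0], 0.008], [[0, 0, -0.12], [0, 0, 0], 0.008], [[0, 0, 0], [0, 0, 0], 0.008]])

```text
time: 4.32
eef_pos: [0.4962, 0.1329, 0.0626]
tcp_rot: [0.375, 0.927, -0.001, -0.002]
contact_force: [-4.6, -2.6, -0.9]
opening: 0.161
finger_force: 21.5
```

```bash
cat > st.py <<'E'
from h import *
from plant import ctrl
s=ctrl.get_state();q=s["tcp_rot"]
print(s["time"],s["eef_pos"].round(4),"bar deg",2*np.degrees(np.arctan2(q[1],q[0])),"F",s["contact_force"].round(1),"T",s["wrist_torque"].round(3),s["opening"].round(3),s["finger_force"].round(1))
E
python3 st.py
```

```text
Traceback (most recent call last):
  File "st.py", line 4, in <module>
    print(s["time"],s["eef_pos"].round(4),"bar deg",2*np.degrees(np.arctan2(q[1],q[0])),"F",s["contact_force"].round(1),"T",s["wrist_torque"].round(3),s["opening"].round(3),s["finger_force"].round(1))
                                                                                                                                                       ^^^^^^^^^^^^^^^^^^
AttributeError: 'float' object has no attribute 'round'
```

Call:
drive_tool(moves=[[[0, 0, -0.08], [0, 0, 0], 0.008], [[0, 0, -0.06], [0, 0, 0], 0.008], [[0, 0, 0], [0, 0, 0], 0.008]])

```text
time: 4.7
eef_pos: [0.4963, 0.1329, 0.0626]
tcp_rot: [0.31, 0.951, -0.001, -0.002]
contact_force: [-4.7, -2.3, -0.6]
opening: 0.159
finger_force: 21.5
```

```bash
sed -i 's/s\["opening"\].round(3),s\["finger_force"\].round(1)/s["opening"],s["finger_force"]/' st.py; python3 st.py
```

```text
4.7 [0.4963 0.1329 0.0626] bar deg 143.86944089254303 F [-4.7 -2.3 -0.6] T [-0.433  0.664  0.044] 0.15915993136818263 21.458679735660553
```

Call:
drive_tool(moves=[[[0, 0, -0.04], [0, 0, 0], 0.008], [[0, 0, 0], [0, 0, 0], 0.008]])

```text
time: 4.95
eef_pos: [0.4963, 0.1329, 0.0626]
tcp_rot: [0.291, 0.957, -0.001, -0.002]
contact_force: [-4.2, -3.3, -0.4]
opening: 0.156
finger_force: 21.5
```

```bash
python3 st.py
```

```text
4.95 [0.4963 0.1329 0.0626] bar deg 146.14773965036528 F [-4.2 -3.3 -0.4] T [-0.37   0.682  0.026] 0.1559664153920469 21.461514830589294
```

Call:
drive_tool(moves=[[[0, 0, -0.04], [0, 0, 0], 0.008], [[0, 0, 0], [0, 0, 0], 0.008]])

```text
time: 5.2
eef_pos: [0.4963, 0.133, 0.0626]
tcp_rot: [0.273, 0.962, -0.001, -0.002]
contact_force: [-4.5, -3.3, -1.5]
opening: 0.159
finger_force: 21.9
```

```bash
python3 st.py
```

```text
5.2 [0.4963 0.133  0.0626] bar deg 148.32329263458763 F [-4.5 -3.3 -1.5] T [-0.435  0.689 -0.302] 0.15921781776032598 21.901802122592926
```

The torque about z jumped to -0.30, so the knob has reached the stop. One more small press to be sure, then I'll open and lift.

Call:
drive_tool(moves=[[[0, 0, -0.02], [0, 0, 0], 0.008], [[0, 0, 0], [0, 0, 0], 0.008]])

```text
time: 5.45
eef_pos: [0.4963, 0.133, 0.0626]
tcp_rot: [0.264, 0.964, -0.001, -0.002]
contact_force: [-5.3, -3.9, -1.4]
opening: 0.163
finger_force: 29.3
```

```bash
python3 st.py
```

```text
5.45 [0.4963 0.133  0.0626] bar deg 149.32629316653885 F [-5.3 -3.9 -1.4] T [-0.522  0.705 -0.757] 0.1627198531937056 29.310522079467773
```

Call:
drive_tool(moves=[[[0, 0, 0], [0, 0, 0], 0.02], [[0, 0, 0], [0, 0, 0], 0.035], [[0, 0, 0], [0, 0, 0], 0.05], [[0, 0, 0], [0, 0, 0], 0.05], [[0, 0, 0], [0, 0, -0.02], 0.05]])

```text
time: 6.08
eef_pos: [0.4965, 0.1333, 0.082]
tcp_rot: [0.261, 0.965, -0.001, -0.002]
contact_force: [0.5, -0.3, -0.2]
opening: 0.583
finger_force: 0.0
```

Call:
drive_tool(moves=[[[0, 0, 0], [0, 0, -0.04], 0.05], [[0, 0, 0], [0, 0, -0.05], 0.05], [[0, 0, 0], [0, 0, -0.05], 0.05], [[0, 0, 0], [-0.05, 0.03, 0], 0.05], [[0, 0, 0], [-0.05, 0.03, 0], 0.05]])

```text
time: 6.7
eef_pos: [0.6163, 0.135, 0.2261]
tcp_rot: [0.261, 0.965, 0.001, 0.002]
contact_force: [-0.3, -0.1, 0.7]
opening: 0.583
finger_force: 0.0
```

```bash
python3 st.py
```

```text
6.7 [0.6163 0.135  0.2261] bar deg 149.7170074540245 F [-0.3 -0.1  0.7] T [0.017 0.009 0.045] 0.5834838492400122 0.0
```

Call:
drive_tool(moves=[[[0, 0, 0], [0.046, 0.0194, 0], 0.05], [[0, 0, 0], [0.046, 0.0194, 0], 0.05], [[0, 0, 0], [0.046, 0.0194, 0], 0.05], [[0, 0, 0], [0.046, 0.0194, 0], 0.05], [[0, 0, 0], [0.046, 0.0194, 0], 0.05]])

```text
time: 7.32
eef_pos: [0.4638, 0.3357, 0.2234]
tcp_rot: [0.261, 0.965, 0.0, 0.0]
contact_force: [0.5, 1.5, 0.1]
opening: 0.591
finger_force: 0.0
```

```bash
python3 st.py
python3 - <<'E'
from h import *
from plant import ctrl
im=[]
for n,bs in(("top",((245,190,325,270),(388,190,468,270))),("scene",((260,165,360,265),))):
    c=ctrl.read_camera(n)
    for b in bs: im.append(cv2.resize(c["image"][b[1]:b[3],b[0]:b[2],::-1],(400,400),interpolation=cv2.INTER_CUBIC))
cv2.imwrite("pics/c2.png",np.hstack([im[0],im[2]]))
o=np.load("top0.npz")["image"]; n=ctrl.read_camera("top")["image"]
print("blue diff",np.abs(o.astype(int)-n)[190:270,388:468].max())
E
```

```text
7.325 [0.4638 0.3357 0.2234] bar deg 149.6873995955252 F [0.5 1.5 0.1] T [ 0.012  0.013 -0.006] 0.5911589144683842 0.0
blue diff 15
```

View pics/c2.png

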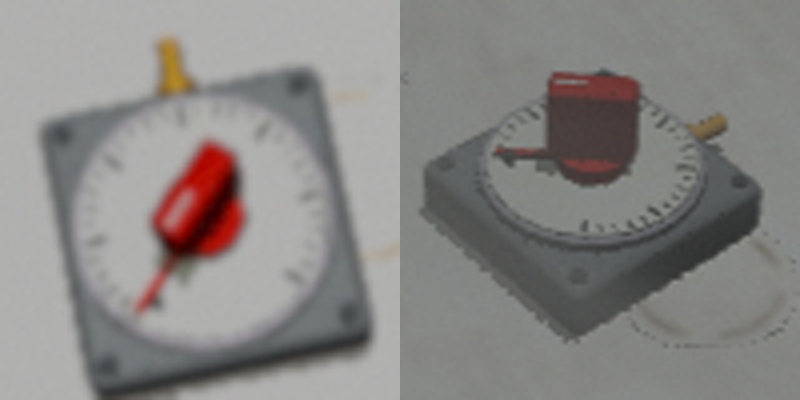

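The red pointer (tip at crop (138,310)) now lies on the zero needle, against the stop pin. The blue gauge image is unchanged apart from noise, and the arm is clear of both.

```bash
python3 -c "
from plant import ctrl
print(ctrl.sign_off())"
```

```text
the job is handed in; nothing more can be done
None
```

The red knob is turned fully back with its peak pointer on the zero stop and released, the blue gauge was left untouched, and the job is handed in.

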